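# Lock the board carriage with a ball-lock pin

### The arm

A 7-joint arm with a two-finger parallel gripper is mounted at the origin on a cart in front of the work surface, level with it; the furniture and walls round the work are solid. World frame = base frame: x ahead of the robot, y to its left, z up, the work surface at z = 0. Lengths are in m, angles in degrees, forces in N, time in s.
With the tool pointing down it reaches from about 0.425 to 0.875 m from the base axis. Payload 4.7 kg.
Tool frame: the origin (TCP) lies between the finger pads; the fingertips stand 8 mm ahead of it and the grasp point (between the pads) lies 11 mm behind it (env.tip_extent is the distance from the TCP to the fingertips, in m); z points along the fingers, y is the line along which they close (so a half turn about z gives the same grasp; the last joint's range is limited). The gripper opens to 87 mm and grips with 3 to 60 N. Pads are 19 mm wide; open, the fingers measure 117 mm over their backs; the gripper's body (75 mm by 190 mm) begins 51 mm behind the grasp point.
Start: joints at [67.901, 18.392, -4.016, 83.108, 1.295, 78.541, -3.26], TCP at [0.253, -0.599, 0.231] pointing down, gripper open.
Joint ranges: [-163.93, 163.93], [-17.29, 119.83], [-79.2, 71.16], [3.27, 140.29], [-89.18, 269.18], [5.43, 117.66], [-154.24, 154.24]. Speed limits (degrees/s): [147.25, 147.25, 180, 180, 180, 180, 180].

### API

Orientations are given as [roll, pitch, yaw] about the fixed x, y, z axes, in that order (R = Rz(yaw) Ry(pitch) Rx(roll)).
In Python, from cell import sensors, vision, workorder, env gives the robot as it stands.
- The arm moves only by the tool drive_tool, never from a script. Its argument "moves" is a list of rows, each an object of numbers: "x", "y", "z": the shift along the tool's x, y, z in mm; "rx", "ry", "rz": the turn, a rotation vector about the tool's x, y, z in rad; "fingers": the closure, from -1 (fully open) to 1 (shut). In form: [{"x": .., "y": .., "z": .., "rx": .., "ry": .., "rz": .., "fingers": ..}, ...]. A call has 1 to 20 rows; each row is the pose to reach, as a shift and turn from the pose commanded when the call began, along the tool's axes at that moment; what a row does not reach only later rows make up. A row lasts 1/8 s, in which the tool goes at most 62.5 mm and 10.7 degrees, less where a joint would pass 70% of its speed; a pose out of reach is approached as far as the arm can. A call with a gripper value outside its range is refused whole. The fingers move at their own pace and stop on an object; "force" is the grip in N (left out, the last holds). Time passes only in rows, so rows that repeat a pose let the fingers close. It gives the time, the measured TCP pose, the force, the opening and the grip force at its end, in the units of the state.
- sensors.get_obs(): the state, without advancing time (a new reading comes with each control period).
- vision.read_camera(name): name is "side" or "top" or "wrist"; returns a dict with "image" (420x560x3 uint8, red, green, blue), "fx", "fy", "cx", "cy" (pixels), "R" (3x3) and "t" (3): a world point X has camera coordinates R X + t. Camera axes: x right, y down, z forward; pixel columns grow to the right and rows downward; lengths in m; the calibration is good to about 2 mm. A picture is of the moment at which its call begins. There is no depth.
- workorder.sign_off(): hands the job in; it is judged then, once.
The state is a dict: "time_s": time; "qpos": joint angles; "joint_velocities": joint speeds; "effort": joint torques, N m; "tool_pos": TCP position; "tool_rot": TCP orientation; "force": force on the tool from outside, world axes, zero at the start; "wrist_torque": the same for the moment, N m; "grip_width": finger opening in m; "grasp_force": force on a finger pad.
Only numpy, scipy, OpenCV 4.12 (cv2) and the standard library are available. Lean on these libraries where they do the work, as an engineer would, in place of code of your own. Each camera call takes 0.05 s, during which the arm holds its last target. There are 200 camera calls.

### The job

Push the board carriage of the fixture fully home by its orange handle, then take the ball-lock pin from its stand with both red side buttons squeezed in, slide it down through the hole in the blue block and press it down, gently but firmly enough against its spring collar, until the balls are clear underneath. Let the buttons out there so that the balls lock it, and leave the pin locked and sprung tight, with the carriage home. Never push on the fixture with more than 25 N, and do not disturb the loose things around.

Things in the scene. Friction and masses are not known exactly. Their poses are not given: they have to be found in the camera images.
- fixture: Fixed board fixture: dark steel base 210 (x) x 110 (y) x 10 mm, origin at the centre of its underside (worktop level). +x points from the orange handle to the blue lock block, z up. Two aluminium rails carry the carriage (plate top 69 mm above the worktop), which slides along +x. Its steel tongue (12 mm thick, 18.5 mm hole) runs in the block's slot; the holes are in line when it is home.
- bore (a point): On the axis of the blue lock block's vertical 17.5 mm through hole; fixed to the base at x +45, y 0, z +80 mm. Block 52 x 78 x 46 mm: two 10 mm cheeks, 26 mm slot between, open space below. The block was set by hand on its posts: the hole's mouth (block top) is 0 to 12 mm ABOVE this point, not reported: feel for it. The block does not yield under 25 N. Axes as the fixture.
- handle (a point): Centre of the outer (-x) face of the carriage's orange handle, 86.5 mm above the worktop: an upright plate 46 mm wide (y), 12 mm thick (x), from 69 to 105 mm above the worktop. It travels with the carriage. A circuit board lies behind it, its parts about 20 mm below the handle's top.
- carriage (a joint): Slide of the carriage along the fixture's +x: 0 m fully out, 0.035 m home against a hard stop. About 2.5 N moves it; it stays where left. If it is up to 3 mm short of home, the pin's tapered nose draws it in.
- stand: Fixed parking stand for the pin: grey block 62 x 62 mm, top 70 mm above the worktop, on a black 90 x 90 mm foot; 25 mm hole down the middle. Origin at the centre of its underside. The pin hangs loosely and upright in it, its collar on the block's top.
- pin: Loose ball-lock pin, 0.14 to 0.23 kg. Origin on its axis at the underside of its steel flange, z up to the head. Flange 30 (x) x 90 (y) x 5 mm. On it a black head 24 x 30 mm, top 34 mm above the origin, with a red button on the +y and -y side (18 mm wide, 8 to 30 mm above the origin): 43 mm over both when out, 36 mm when in. Under the flange a brass spring collar, 34 mm wide.
- flange_top (a point): On the pin's axis at the top of its flange, 5 mm above the pin's origin. The flange reaches beyond the buttons to y = +-45 mm, so fingertips that squeeze the buttons can rest and push down on it, and stay on it while they let the buttons out.
- pin_nose (a point): Tip of the pin's nose, on its axis 70 mm below the pin's origin, 7 mm wide, tapering up to the 16 mm shank at 58 mm below the origin. Two brass balls on the shank's x sides: tops 52.5, undersides 57.5 mm below the origin; 22.4 mm across when out (too wide for the hole), flush when the buttons are in.
- button_1 (a joint): How far the red buttons are pressed in (both buttons and both balls are linked): 0 m out, balls out; 0.0035 m fully in, balls flush. Springs: 3 N on each button when out, 8 N fully in.
- collar (a joint): How far the spring collar is pushed up to the flange: 0 m free (its underside 10 mm below the pin's origin), 0.0055 m solid; 3 N starts it, 11 N brings it solid. On the lock block the balls are clear underneath beyond 0.0045 m (10 N). Buttons let out there: balls catch, collar stays in over 0.004 m. Let out sooner: not locked, collar springs free.
- solder_reel: Loose blue solder reel, 53 mm diameter, 32 mm tall; a bystander.
- side_cutter: Loose side cutter with red grips, 129 mm long, lying flat; a bystander.
- motor_1: Loose white gear motor, 44 x 58 x 24 mm; a bystander.
There are look-alikes about, which are no part of the job. Of the things like the pin, leave any that is purple or turquoise; of the rest the larger one is meant.

How it is judged:
By the outcome, as a careful person would: the job done as asked, in the order asked, and still so for the second after the job is handed in, with the robot touching nothing.
It also fails if it takes over 64 s, if anything falls off the work surface, if the arm or the gripper's body presses on something with over 40 N, if the wrist force passes 120 N, or if a joint passes its speed limit or range.

## Working session

There is one attempt and no reset: what is moved stays moved. The work goes in short steps, Python scripts to look and compute and a tool call to move; the robot and the scene stay as the last step left them, time stands still between calls to the robot, and variables do not carry over. Pictures are saved under pics/ and viewed, at most 10 in all, crops included, and the job is handed in when it is done.

Besides the shell and the picture viewer there is one more tool, called as a command line: name --argument value ..., lists and objects as JSON in quotes. drive_tool: Moves the arm, as the interface text tells. Its arguments: {"type":"object","properties":{"moves":{"type":"array"},"force":{"type":"number"}},"required":["moves"]}

```bash
mkdir -p pics; ls; cat > h.py <<'E'
import numpy as np, cv2
from cell import sensors, vision, workorder, env
from scipy.spatial.transform import Rotation as Ro
def cam(n):
    c=vision.read_camera(n); c['R']=np.array(c['R']);c['t']=np.array(c['t']);return c
def ray(c,u,v,z):
    d=c['R'].T@np.array([(u-c['cx'])/c['fx'],(v-c['cy'])/c['fy'],1]);o=-c['R'].T@c['t'];return o+d*(z-o[2])/d[2]
def proj(c,X):
    p=c['R']@np.array(X)+c['t'];return [round(c['fx']*p[0]/p[2]+c['cx'],1),round(c['fy']*p[1]/p[2]+c['cy'],1)]
def save(im,n,box=None,s=1):
    if box: im=im[box[1]:box[3],box[0]:box[2]]
    cv2.imwrite('pics/'+n,cv2.resize(im[:,:,::-1],None,fx=s,fy=s,interpolation=cv2.INTER_CUBIC))
E
python3 - <<'E'
from h import *
import pickle
o=sensors.get_obs();print(o)
d={}
for n in('top','side','wrist'):
    c=cam(n);d[n]=c;print(n,c['fx'],-c['R'].T@c['t'],c['R'].round(3).tolist())
    save(c['image'],n+'0.png',None,1.4)
pickle.dump(d,open('c0.pkl','wb'))
E
```

```text
pics
{'time_s': 0.0, 'qpos': array([67.90209204, 18.43968641, -4.01402834, 83.17464636,  1.29488368,
       78.53973584, -3.2605126 ]), 'joint_velocities': array([-0.05764551, -0.00244408, -0.06162575, -0.00272685, -0.0263026 ,
        0.02118628,  0.04753316]), 'effort': array([-4.13809948e-04, -4.91282952e+01, -4.04176796e-01, -3.12528491e+01,
       -6.38306653e-02,  4.34051862e-02,  1.54695485e-04]), 'tool_pos': array([ 0.2527241 , -0.59828183,  0.22945642]), 'tool_rot': array([-1.79891160e+02,  6.04387514e-03,  2.29056955e+01]), 'force': array([-0.26135902, -0.15304018,  0.44673988]), 'wrist_torque': array([ 0.02068475, -0.00486748, -0.04894108]), 'grasp_force': 0.0, 'grip_width': 0.08704381718277851}
top 417.4880115630912 [ 0.36124878 -0.02836476  1.1072717 ] [[-0.002, -1.0, -0.012], [-0.987, 0.004, -0.162], [0.162, 0.012, -0.987]]
side 460.64958507540547 [0.49796165 0.99238313 0.97343094] [[-0.999, -0.029, 0.019], [-0.034, 0.662, -0.748], [0.009, -0.749, -0.663]]
wrist 372.3977958000015 [ 0.31834715 -0.56978826  0.38359986] [[0.389, -0.921, -0.002], [-0.889, -0.376, 0.262], [-0.242, -0.1, -0.965]]
```

View pics/top0.png

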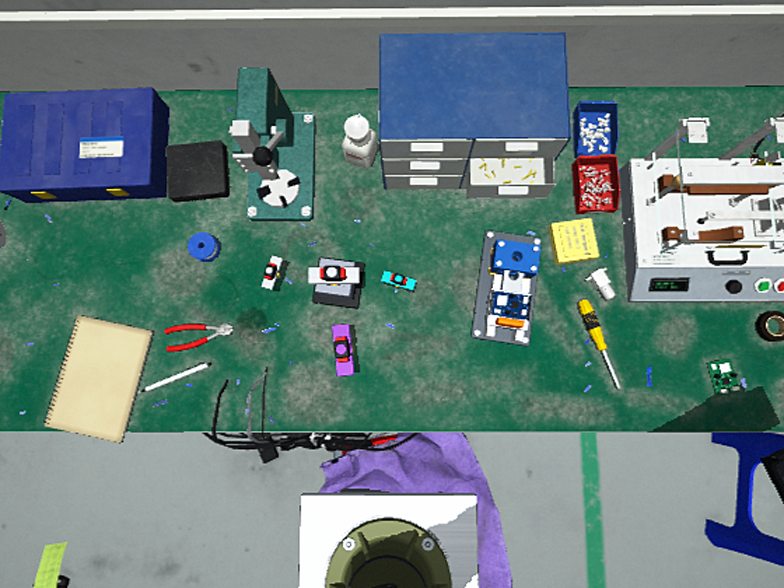

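View pics/side0.png

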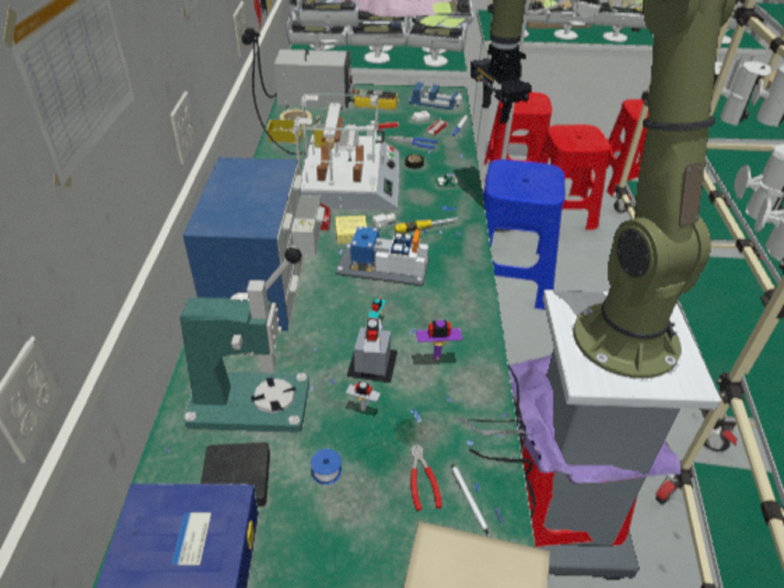

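In the top view (784 px wide) four things could be taken for the pin: white at (333,273) in the stand, a smaller white one at (272,273), turquoise at (399,280) and purple at (343,350). I choose the large white one in the grey stand. The fixture is at (508,288), with the orange handle at (510,322) and the blue block at (517,255). Next are close crops.

```bash
python3 - <<'E'
from h import *
import pickle
d=pickle.load(open('c0.pkl','rb'))
im=d['top']['image']
a=im[160:250,180:300];b=im[160:250,325:400]
f=lambda x,s:cv2.resize(x,None,fx=s,fy=s,interpolation=cv2.INTER_CUBIC)
x=np.hstack([f(a,4),np.zeros((360,10,3),np.uint8),f(b,4)])
print(x.shape);save(x,'crop1.png')
s=d['side']['image']
save(s[140:290,230:350],'crop2.png',None,4)
E
```

```text
(360, 790, 3)
```

View pics/crop1.png

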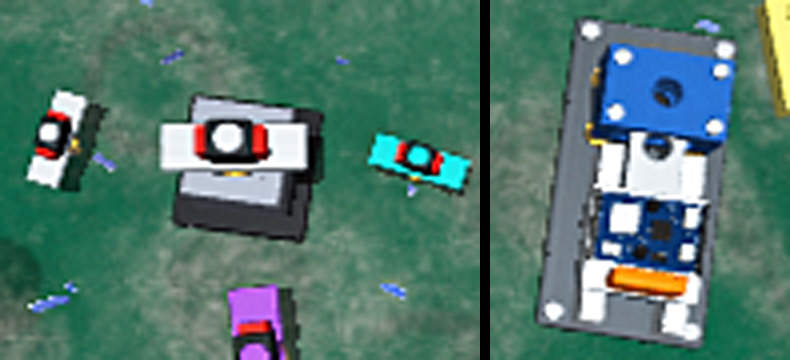

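View pics/crop2.png

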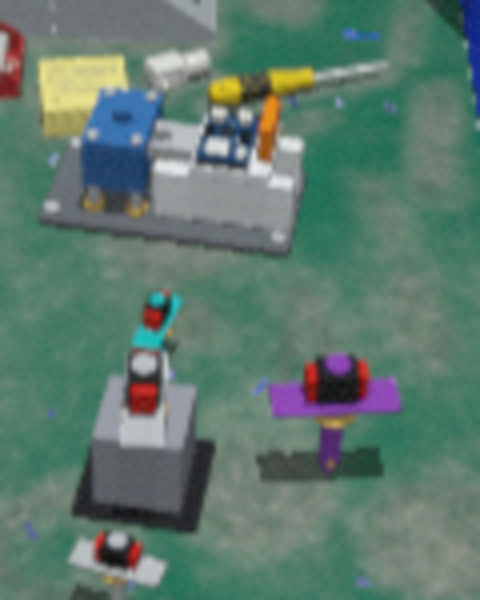

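The crops confirm the choice. The pin in the stand has its flange at crop1 (161,124)–(307,171) and its head at (229,140). The fixture's base corners are at (577,18), (738,40), (702,347) and (538,325), the bore at (667,93) and the handle's top from (608,272) to (688,287).

```bash
python3 - <<'E'
from h import *
import pickle
d=pickle.load(open('c0.pkl','rb'));c=d['top'];s=d['side']
L=lambda x,y,z:ray(c,180+(x-1.5)/4,160+(y-1.5)/4,z)
Rr=lambda x,y,z:ray(c,325+(x-490-1.5)/4,160+(y-1.5)/4,z)
fl=[L(*p,.085) for p in[(161,124),(307,123),(307,171),(160,169)]]
for p in fl:print('fl',p.round(4))
print('flmean',np.mean(fl,0),'head',L(229,140,.114))
e=(fl[1]+fl[2]-fl[0]-fl[3])/2;print(np.linalg.norm(e),np.degrees(np.arctan2(e[1],e[0])))
st=[L(*p,.07) for p in[(192,96),(293,110)]];print('stand',st,np.linalg.norm(st[1]-st[0]))
ft=[L(*p,0) for p in[(322,110),(303,241),(174,224)]];print('foot',ft,(ft[0]+ft[2])/2)
b=[Rr(*p,.01) for p in[(577,18),(738,40),(702,347),(538,325)]]
m=np.mean(b,0);e=(b[0]+b[1]-b[2]-b[3])/2;w=(b[0]+b[3]-b[1]-b[2])/2
yaw=np.arctan2(e[1],e[0]);print('base',m,np.linalg.norm(e),np.linalg.norm(w),np.degrees(yaw),np.degrees(np.arctan2(w[1],w[0])))
u=np.array([np.cos(yaw),np.sin(yaw),0]);v=np.array([-u[1],u[0],0])
print('bore pred',m+.045*u,'meas',[Rr(667,93,z) for z in(.08,.086,.092)])
h=[Rr(*p,.105) for p in[(608,268),(688,272),(688,294),(608,291)]]
for p in h: print('h',(p-m)@u,(p-m)@v,p)
# side checks
S=lambda x,y,z:ray(s,230+(x-1.5)/4,140+(y-1.5)/4,z)
print('side head',S(146,362,.114),'bore',[S(123,116,z) for z in(.08,.086,.092)])
E
```

```text
fl [0.5548 0.1408 0.085 ]
fl [0.555  0.0496 0.085 ]
fl [0.5247 0.0493 0.085 ]
fl [0.5264 0.1407 0.085 ]
flmean [0.54023073 0.09510141 0.085     ] head [0.53927849 0.09451442 0.114     ]
0.09129688388293171 -90.43957176244164
stand [array([0.57563763, 0.12392348, 0.07      ]), array([0.56629246, 0.05966442, 0.07      ])] 0.06493503505972957
foot [array([0.58004068, 0.04598207, 0.        ]), array([0.49101902, 0.05807919, 0.        ]), array([0.50276791, 0.14458041, 0.        ])] [0.5414043  0.09528124 0.        ]
base [ 0.52940411 -0.22508424  0.01      ] 0.2082443237967355 0.10810812016491822 -8.713545735930909 81.91962678721276
bore pred [ 0.57388472 -0.23190149  0.01      ] meas [array([ 0.5738401 , -0.23190152,  0.08      ]), array([ 0.57259842, -0.23071272,  0.086     ]), array([ 0.57135673, -0.22952392,  0.092     ])]
h -0.07271671715731932 0.02658651813726037 [ 0.46155439 -0.1877884   0.105     ]
h -0.06800685574696944 -0.021098927571239427 [ 0.45898581 -0.23563698  0.105     ]
h -0.08114031005416196 -0.022611165302760337 [ 0.44577484 -0.23514212  0.105     ]
h -0.08644874488425376 0.02489795213276961 [ 0.44772505 -0.18737715  0.105     ]
side head [0.53813693 0.0929409  0.114     ] bore [array([ 0.57237875, -0.23324488,  0.08      ]), array([ 0.57187899, -0.22501395,  0.086     ]), array([ 0.57137923, -0.21678302,  0.092     ])]
```

```bash
cat >> h.py <<'E'
YAW=np.radians(-8.4);U=np.array([np.cos(YAW),np.sin(YAW),0]);V=np.array([-U[1],U[0],0]);ORG=np.array([.5294,-.2251,0])
def F(x,y,z): return ORG+x*U+y*V+np.array([0,0,z])
def delta(T,yaw):
    o=sensors.get_obs();R=Ro.from_euler('xyz',o['tool_rot'],degrees=True)
    Rt=Ro.from_euler('xyz',[180,0,yaw],degrees=True)
    print('d mm',(R.inv().apply(np.array(T)-o['tool_pos'])*1000).round(1),'rot',(R.inv()*Rt).as_rotvec().round(4),'t',o['time_s'],o['force'].round(1))
E
python3 -c "
from h import *
delta(F(-.110,.001,.2),-8.4);delta(F(-.110,.001,.088),-8.4)"
```

```text
d mm [ 306.6 -294.2   30.1] rot [-1.400e-03  5.000e-04  5.464e-01] t 0.15 [0.8 0.  0.6]
d mm [ 306.6 -294.   142.1] rot [-1.400e-03  5.000e-04  5.464e-01] t 0.15 [0.8 0.  0.6]
```

drive_tool --moves '[{"x":31,"y":-29,"z":3,"rz":0.055,"fingers":1},{"x":62,"y":-59,"z":6,"rz":0.11,"fingers":1},{"x":93,"y":-88,"z":9,"rz":0.165,"fingers":1},{"x":124,"y":-118,"z":12,"rz":0.22,"fingers":1},{"x":155,"y":-147,"z":15,"rz":0.275,"fingers":1},{"x":186,"y":-177,"z":18,"rz":0.33,"fingers":1},{"x":217,"y":-206,"z":21,"rz":0.385,"fingers":1},{"x":248,"y":-236,"z":24,"rz":0.44,"fingers":1},{"x":279,"y":-265,"z":27,"rz":0.495,"fingers":1},{"x":307,"y":-294,"z":30,"rz":0.546,"fingers":1},{"x":307,"y":-294,"z":60,"rz":0.546,"fingers":1},{"x":307,"y":-294,"z":90,"rz":0.546,"fingers":1},{"x":307,"y":-294,"z":120,"rz":0.546,"fingers":1},{"x":307,"y":-294,"z":140,"rz":0.546,"fingers":1},{"x":307,"y":-294,"z":140,"rz":0.546,"fingers":1},{"x":307,"y":-294,"z":140,"rz":0.546,"fingers":1}]' --force 20

```text
invalid input at $.moves[0]: expected keys x, y, z, rx, ry, rz, fingers
```

```bash
python3 - <<'E'
from h import *
o=sensors.get_obs();print(o['tool_pos'],o['tool_rot'],o['force'],o['grip_width'],(o['tool_pos']-ORG)@U,(o['tool_pos']-ORG)@V,o['time_s'])
t=cam('top');w=cam('wrist')
a=cv2.resize(t['image'][150:270,300:420],(400,400),interpolation=cv2.INTER_CUBIC);b=cv2.resize(w['image'],(400,300))
save(np.hstack([a,np.vstack([b,np.zeros((100,400,3),np.uint8)])]),'p2.png')
E
```

```text
[ 0.25280256 -0.59839117  0.22972254] [-1.79917367e+02  4.72354427e-03  2.29085013e+01] [0.75408249 0.02300822 0.62300139] 0.08672015077562562 -0.21909868684047368 -0.40969281954724196 0.15
```

View pics/p2.png

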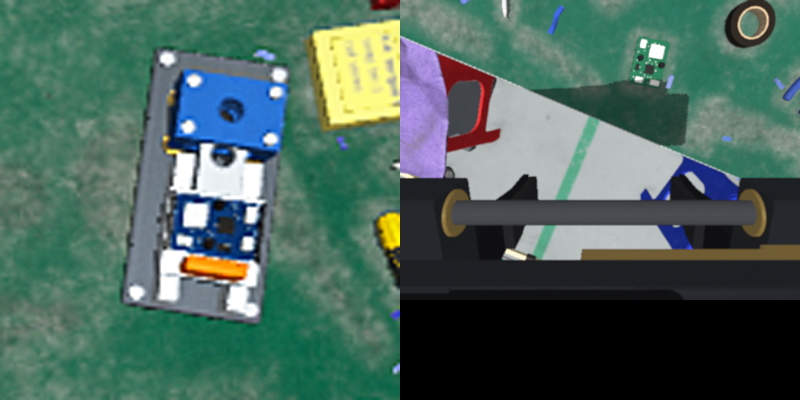

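The move was refused because every row needs all keys, so the picture still shows the untouched scene. I'm resending with full keys.

drive_tool --moves '[{"x":40,"y":-38,"z":4,"rx":0,"ry":0,"rz":0.07,"fingers":1},{"x":80,"y":-77,"z":8,"rx":0,"ry":0,"rz":0.14,"fingers":1},{"x":120,"y":-115,"z":12,"rx":0,"ry":0,"rz":0.21,"fingers":1},{"x":160,"y":-153,"z":16,"rx":0,"ry":0,"rz":0.28,"fingers":1},{"x":200,"y":-192,"z":20,"rx":0,"ry":0,"rz":0.35,"fingers":1},{"x":240,"y":-230,"z":24,"rx":0,"ry":0,"rz":0.42,"fingers":1},{"x":280,"y":-268,"z":28,"rx":0,"ry":0,"rz":0.49,"fingers":1},{"x":307,"y":-294,"z":30,"rx":0,"ry":0,"rz":0.546,"fingers":1},{"x":307,"y":-294,"z":30,"rx":0,"ry":0,"rz":0.546,"fingers":1},{"x":307,"y":-294,"z":70,"rx":0,"ry":0,"rz":0.546,"fingers":1},{"x":307,"y":-294,"z":110,"rx":0,"ry":0,"rz":0.546,"fingers":1},{"x":307,"y":-294,"z":140,"rx":0,"ry":0,"rz":0.546,"fingers":1},{"x":307,"y":-294,"z":140,"rx":0,"ry":0,"rz":0.546,"fingers":1},{"x":307,"y":-294,"z":140,"rx":0,"ry":0,"rz":0.546,"fingers":1}]' --force 20

```text
time_s: 2.0
tool_pos: [0.4219, -0.2095, 0.0917]
tool_rot: [180.0, -0.1, -8.4]
force: [0.9, -0.6, -0.3]
grip_width: 0.0005
grasp_force: 0.0
```

```bash
python3 - <<'E'
from h import *
import pickle
c=pickle.load(open('c0.pkl','rb'))['top']
for z in(.06,.069):
    p=ray(c,325+(657-491.5)/4,160+(148-1.5)/4,z);print(z,(p-ORG)@U,(p-ORG)@V)
E
```

```text
0.06 0.013300739002818663 -0.0012384090569238053
0.069 0.011509904899513763 0.0002336939930617123
```

drive_tool --moves '[{"x":5,"y":0,"z":0,"rx":0,"ry":0,"rz":0,"fingers":1},{"x":10,"y":0,"z":0,"rx":0,"ry":0,"rz":0,"fingers":1},{"x":14,"y":0,"z":0,"rx":0,"ry":0,"rz":0,"fingers":1},{"x":18,"y":0,"z":0,"rx":0,"ry":0,"rz":0,"fingers":1},{"x":22,"y":0,"z":0,"rx":0,"ry":0,"rz":0,"fingers":1},{"x":26,"y":0,"z":0,"rx":0,"ry":0,"rz":0,"fingers":1},{"x":30,"y":0,"z":0,"rx":0,"ry":0,"rz":0,"fingers":1},{"x":34,"y":0,"z":0,"rx":0,"ry":0,"rz":0,"fingers":1},{"x":38,"y":0,"z":0,"rx":0,"ry":0,"rz":0,"fingers":1},{"x":40,"y":0,"z":0,"rx":0,"ry":0,"rz":0,"fingers":1},{"x":42,"y":0,"z":0,"rx":0,"ry":0,"rz":0,"fingers":1}]' --force 20

```text
time_s: 3.38
tool_pos: [0.4628, -0.2148, 0.0904]
tool_rot: [180.0, 0.0, -8.4]
force: [-2.4, -1.2, 0.7]
grip_width: 0.0007
grasp_force: 1.3
```

Pushing at about 2.5 N, so contact is made. Now small steps to the stop.

drive_tool --moves '[{"x":1,"y":0,"z":0,"rx":0,"ry":0,"rz":0,"fingers":1},{"x":2,"y":0,"z":0,"rx":0,"ry":0,"rz":0,"fingers":1},{"x":3,"y":0,"z":0,"rx":0,"ry":0,"rz":0,"fingers":1}]'

```text
time_s: 3.75
tool_pos: [0.4657, -0.2152, 0.0905]
tool_rot: [180.0, 0.0, -8.4]
force: [-2.9, -0.5, 0.0]
grip_width: 0.0005
grasp_force: 1.3
```

drive_tool --moves '[{"x":1,"y":0,"z":0,"rx":0,"ry":0,"rz":0,"fingers":1},{"x":2,"y":0,"z":0,"rx":0,"ry":0,"rz":0,"fingers":1}]'

```text
time_s: 4.0
tool_pos: [0.4678, -0.2153, 0.0905]
tool_rot: [180.0, 0.0, -8.4]
force: [-3.4, -2.4, -1.0]
grip_width: 0.0009
grasp_force: 1.3
```

drive_tool --moves '[{"x":1,"y":0,"z":0,"rx":0,"ry":0,"rz":0,"fingers":1}]'

```text
time_s: 4.12
tool_pos: [0.4686, -0.2154, 0.0905]
tool_rot: [180.0, 0.0, -8.4]
force: [-6.3, -1.1, 0.7]
grip_width: 0.0007
grasp_force: 2.3
```

drive_tool --moves '[{"x":0.7,"y":0,"z":0,"rx":0,"ry":0,"rz":0,"fingers":1}]'

```text
time_s: 4.25
tool_pos: [0.4687, -0.2155, 0.0905]
tool_rot: [-180.0, 0.1, -8.4]
force: [-7.6, -1.1, 2.4]
grip_width: 0.0002
grasp_force: 3.1
```

drive_tool --moves '[{"x":0.5,"y":0,"z":0,"rx":0,"ry":0,"rz":0,"fingers":1}]'

```text
time_s: 4.38
tool_pos: [0.4687, -0.2155, 0.0905]
tool_rot: [-180.0, 0.2, -8.4]
force: [-7.8, -0.4, 3.4]
grip_width: 0.0004
grasp_force: 3.6
```

drive_tool --moves '[{"x":-6,"y":0,"z":0,"rx":0,"ry":0,"rz":0,"fingers":1},{"x":-18,"y":0,"z":-10,"rx":0,"ry":0,"rz":0,"fingers":1},{"x":-20,"y":0,"z":-60,"rx":0,"ry":0,"rz":0,"fingers":1},{"x":-20,"y":0,"z":-110,"rx":0,"ry":0,"rz":0,"fingers":1},{"x":-20,"y":0,"z":-120,"rx":0,"ry":0,"rz":0,"fingers":0.5}]'

```text
time_s: 5.0
tool_pos: [0.4525, -0.2131, 0.2155]
tool_rot: [179.8, -0.5, -8.3]
force: [0.6, -0.2, 0.2]
grip_width: 0.0047
grasp_force: 0.0
```

```bash
python3 - <<'E'
from h import *
o=sensors.get_obs();print(o['tool_pos'],o['force'],o['time_s'])
delta([.540,.0948,.190],-.4);delta([.540,.0948,.094],-.4)
c=cam('top')
save(c['image'],'p3.png',(325,160,400,250),6)
E
```

```text
[ 0.45253217 -0.21308374  0.21545152] [ 0.55244678 -0.2161864   0.23583012] 5.0
d mm [  41.7 -317.4   24.9] rot [ 0.0035 -0.0083 -0.1386] t 5.0 [ 0.6 -0.2  0.2]
d mm [  40.8 -317.7  120.9] rot [ 0.0035 -0.0083 -0.1386] t 5.0 [ 0.6 -0.2  0.2]
```

View pics/p3.png

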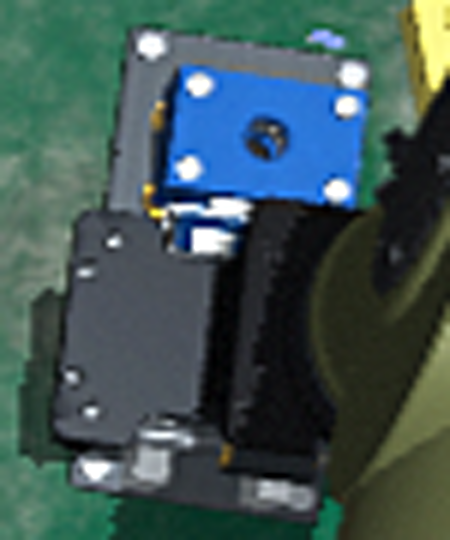

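The carriage looks home, with the board moved up against the block, though the arm hides the handle. Moving above the pin.

drive_tool --moves '[{"x":5,"y":-40,"z":3,"rx":0,"ry":0,"rz":-0.02,"fingers":-1},{"x":10,"y":-80,"z":6,"rx":0,"ry":0,"rz":-0.035,"fingers":-1},{"x":15,"y":-120,"z":9,"rx":0,"ry":0,"rz":-0.05,"fingers":-1},{"x":21,"y":-160,"z":12,"rx":0,"ry":0,"rz":-0.07,"fingers":-1},{"x":26,"y":-200,"z":15,"rx":0,"ry":0,"rz":-0.09,"fingers":-1},{"x":31,"y":-240,"z":18,"rx":0,"ry":0,"rz":-0.105,"fingers":-1},{"x":37,"y":-280,"z":21,"rx":0,"ry":0,"rz":-0.12,"fingers":-1},{"x":42,"y":-317,"z":25,"rx":0,"ry":0,"rz":-0.139,"fingers":-1},{"x":42,"y":-317,"z":25,"rx":0,"ry":0,"rz":-0.139,"fingers":-1},{"x":42,"y":-317,"z":25,"rx":0,"ry":0,"rz":-0.139,"fingers":-1},{"x":42,"y":-317,"z":25,"rx":0,"ry":0,"rz":-0.139,"fingers":-1}]' --force 25

```text
time_s: 6.42
tool_pos: [0.5377, 0.0931, 0.1852]
tool_rot: [179.9, 0.0, -0.5]
force: [0.4, -0.8, -1.0]
grip_width: 0.087
grasp_force: 0.0
```

```bash
python3 - <<'E'
from h import *
import pickle
o=sensors.get_obs();print(o['tool_pos'],o['tool_rot'],o['force'],o['grip_width'],o['time_s'])
delta([.540,.0948,.094],-.4)
d={n:cam(n) for n in('wrist','top','side')};pickle.dump(d,open('c1.pkl','wb'))
f=lambda x,s:cv2.resize(x,None,fx=s,fy=s,interpolation=cv2.INTER_CUBIC)
a=d['wrist']['image'];b=f(d['top']['image'][160:250,325:400],3)
x=np.zeros((420,785,3),np.uint8);x[:,:560]=a;x[:270,560:785]=b
save(x,'p4.png')
for X in([.540,.0948,.114],[.540,.0948,.085],[.54,.0498,.085],[.54,.1398,.085]):print(proj(d['wrist'],X))
E
```

```text
[0.53771365 0.09314499 0.18517947] [ 1.79949479e+02  3.17277048e-02 -5.44920752e-01] [ 0.42188474 -0.80453238 -1.03851216] 0.08704092535024267 6.425
d mm [ 2.3 -1.8 91.2] rot [ 0.0009  0.0006 -0.0025] t 6.425 [ 0.4 -0.8 -1. ]
[np.float64(283.9), np.float64(221.0)]
[np.float64(284.0), np.float64(209.0)]
[np.float64(347.6), np.float64(208.4)]
[np.float64(220.4), np.float64(209.6)]
```

View pics/p4.png

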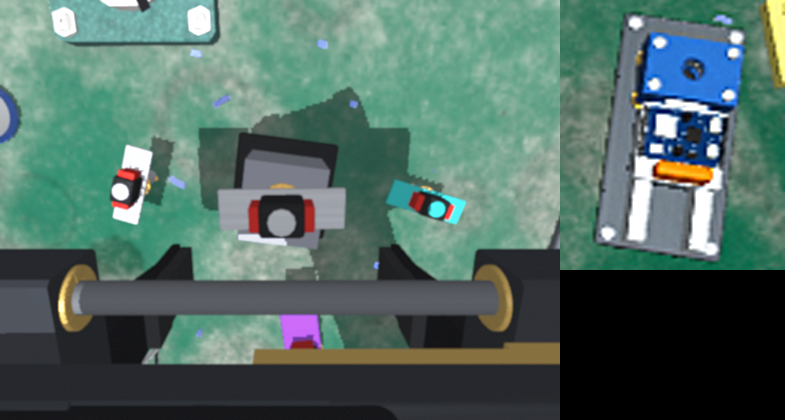

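Carriage home confirmed: the handle has moved up and the board is against the block. The pin head is at wrist (282,222), within 2 mm of the prediction. Descending.

drive_tool --moves '[{"x":2,"y":-2,"z":20,"rx":0,"ry":0,"rz":0,"fingers":-1},{"x":2,"y":-2,"z":40,"rx":0,"ry":0,"rz":0,"fingers":-1},{"x":2,"y":-2,"z":60,"rx":0,"ry":0,"rz":0,"fingers":-1},{"x":2,"y":-2,"z":75,"rx":0,"ry":0,"rz":0,"fingers":-1},{"x":2,"y":-2,"z":84,"rx":0,"ry":0,"rz":0,"fingers":-1},{"x":2,"y":-2,"z":88,"rx":0,"ry":0,"rz":0,"fingers":-1},{"x":2,"y":-2,"z":88,"rx":0,"ry":0,"rz":0,"fingers":-1}]'

```text
time_s: 7.45
tool_pos: [0.5402, 0.0968, 0.0977]
tool_rot: [-180.0, -0.0, -0.4]
force: [0.2, 1.4, 0.9]
grip_width: 0.0871
grasp_force: 0.0
```

drive_tool --moves '[{"x":0,"y":1,"z":1.5,"rx":0,"ry":0,"rz":0,"fingers":-1},{"x":0,"y":1,"z":3,"rx":0,"ry":0,"rz":0,"fingers":-1},{"x":0,"y":1,"z":3,"rx":0,"ry":0,"rz":0,"fingers":-1}]'

```text
time_s: 7.82
tool_pos: [0.54, 0.0957, 0.0946]
tool_rot: [180.0, -0.0, -0.4]
force: [-0.7, 0.5, -0.3]
grip_width: 0.0864
grasp_force: 0.0
```

drive_tool --moves '[{"x":0,"y":0,"z":0,"rx":0,"ry":0,"rz":0,"fingers":-0.3},{"x":0,"y":0,"z":0,"rx":0,"ry":0,"rz":0,"fingers":0.3},{"x":0,"y":0,"z":0,"rx":0,"ry":0,"rz":0,"fingers":1},{"x":0,"y":0,"z":0,"rx":0,"ry":0,"rz":0,"fingers":1},{"x":0,"y":0,"z":0,"rx":0,"ry":0,"rz":0,"fingers":1},{"x":0,"y":0,"z":0,"rx":0,"ry":0,"rz":0,"fingers":1}]' --force 25

```text
time_s: 8.57
tool_pos: [0.5399, 0.0957, 0.0945]
tool_rot: [180.0, 0.0, -0.4]
force: [-0.6, -1.0, -0.4]
grip_width: 0.0354
grasp_force: 24.7
```

drive_tool --moves '[{"x":0,"y":0,"z":-8,"rx":0,"ry":0,"rz":0,"fingers":1},{"x":0,"y":0,"z":-25,"rx":0,"ry":0,"rz":0,"fingers":1},{"x":0,"y":0,"z":-50,"rx":0,"ry":0,"rz":0,"fingers":1},{"x":0,"y":0,"z":-75,"rx":0,"ry":0,"rz":0,"fingers":1},{"x":0,"y":0,"z":-100,"rx":0,"ry":0,"rz":0,"fingers":1},{"x":0,"y":0,"z":-120,"rx":0,"ry":0,"rz":0,"fingers":1},{"x":0,"y":0,"z":-130,"rx":0,"ry":0,"rz":0,"fingers":1},{"x":0,"y":0,"z":-130,"rx":0,"ry":0,"rz":0,"fingers":1},{"x":0,"y":0,"z":-130,"rx":0,"ry":0,"rz":0,"fingers":1}]'

```text
time_s: 9.7
tool_pos: [0.5394, 0.0956, 0.2238]
tool_rot: [180.0, 0.1, -0.4]
force: [0.2, -0.4, -1.6]
grip_width: 0.0355
grasp_force: 25.0
```

```bash
python3 -c "
from h import *
o=sensors.get_obs();print(o['tool_pos'],o['force'],o['grip_width'])
delta([.5735,-.2315,.222],-8.4)"
```

```text
[0.53944149 0.09562508 0.22375148] [ 0.22685183 -0.35131983 -1.55382796] 0.03550004291411657
d mm [ 36.4 326.9   1.8] rot [0.0003 0.0014 0.1395] t 9.7 [ 0.2 -0.4 -1.6]
```

drive_tool --moves '[{"x":2,"y":15,"z":0,"rx":0,"ry":0,"rz":0.01,"fingers":1},{"x":6,"y":45,"z":0,"rx":0,"ry":0,"rz":0.02,"fingers":1},{"x":10,"y":85,"z":0,"rx":0,"ry":0,"rz":0.04,"fingers":1},{"x":14,"y":125,"z":0,"rx":0,"ry":0,"rz":0.06,"fingers":1},{"x":18,"y":165,"z":0,"rx":0,"ry":0,"rz":0.08,"fingers":1},{"x":22,"y":205,"z":0,"rx":0,"ry":0,"rz":0.1,"fingers":1},{"x":27,"y":245,"z":0,"rx":0,"ry":0,"rz":0.12,"fingers":1},{"x":32,"y":285,"z":0,"rx":0,"ry":0,"rz":0.13,"fingers":1},{"x":35,"y":312,"z":0,"rx":0,"ry":0,"rz":0.14,"fingers":1},{"x":36,"y":327,"z":0,"rx":0,"ry":0,"rz":0.14,"fingers":1},{"x":36,"y":327,"z":0,"rx":0,"ry":0,"rz":0.14,"fingers":1},{"x":36,"y":327,"z":0,"rx":0,"ry":0,"rz":0.14,"fingers":1},{"x":36,"y":327,"z":0,"rx":0,"ry":0,"rz":0.14,"fingers":1}]'

```text
time_s: 11.32
tool_pos: [0.574, -0.2296, 0.2248]
tool_rot: [-180.0, -0.0, -8.3]
force: [0.5, 0.1, -2.2]
grip_width: 0.0355
grasp_force: 25.0
```

```bash
python3 - <<'E'
from h import *
import pickle
o=sensors.get_obs();print(o['tool_pos'],o['tool_rot'],o['force'],o['grip_width'],o['time_s'])
d={n:cam(n) for n in('wrist','side')};pickle.dump(d,open('c2.pkl','wb'))
f=lambda x,s:cv2.resize(x,None,fx=s,fy=s,interpolation=cv2.INTER_CUBIC)
x=np.zeros((400,795,3),np.uint8);x[:285,:380]=f(d['wrist']['image'],.6786)[:285];x[:,395:795]=f(d['side']['image'][110:210,225:325],4)
save(x,'p5.png')
P=o['tool_pos']
print('nose pred side',proj(d['side'],P-[0,0,.0845]),'flange',proj(d['side'],P-[0,0,.0145]))
for h in(.08,.086,.092):print('bore',h,proj(d['side'],[.5735,-.2315,h]))
E
```

```text
[ 0.57396105 -0.22960485  0.22480897] [-1.79982423e+02 -1.44041233e-02 -8.28042229e+00] [ 0.51821848  0.08814904 -2.22015521] 0.03548788455446185 11.325
nose pred side [np.float64(259.7), np.float64(153.9)] flange [np.float64(259.6), np.float64(135.0)]
bore 0.08 [np.float64(260.0), np.float64(168.9)]
bore 0.086 [np.float64(260.0), np.float64(167.4)]
bore 0.092 [np.float64(260.0), np.float64(165.9)]
```

View pics/p5.png

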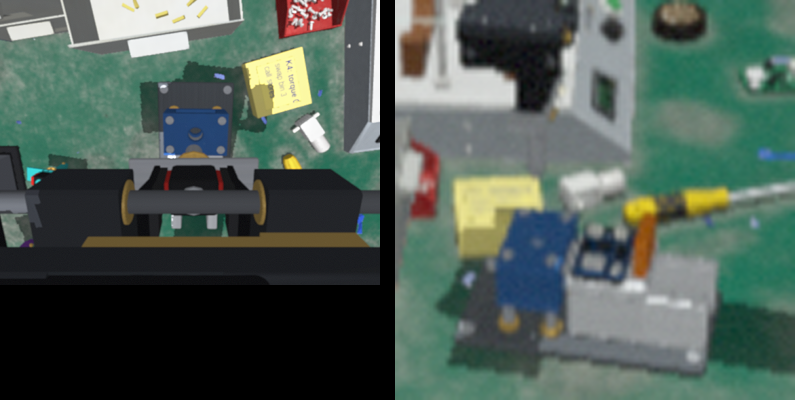

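drive_tool --moves '[{"x":-0.5,"y":1.5,"z":15,"rx":0,"ry":0,"rz":0,"fingers":1},{"x":-0.5,"y":1.5,"z":30,"rx":0,"ry":0,"rz":0,"fingers":1},{"x":-0.5,"y":1.5,"z":38,"rx":0,"ry":0,"rz":0,"fingers":1},{"x":-0.5,"y":1.5,"z":40,"rx":0,"ry":0,"rz":0,"fingers":1},{"x":-0.5,"y":1.5,"z":40,"rx":0,"ry":0,"rz":0,"fingers":1}]'

```text
time_s: 12.05
tool_pos: [0.573, -0.2329, 0.1846]
tool_rot: [-180.0, -0.0, -8.4]
force: [-0.3, -0.2, -0.5]
grip_width: 0.0356
grasp_force: 25.0
```

```bash
python3 - <<'E'
from h import *
o=sensors.get_obs();P=o['tool_pos'];print(P,o['force'])
delta([.5733,-.2312,.1848],-8.4)
t=cam('top');w=cam('wrist')
f=lambda x,s:cv2.resize(x,None,fx=s,fy=s,interpolation=cv2.INTER_CUBIC)
save(np.hstack([f(t['image'][150:230,320:400],5),f(w['image'][120:290,185:355],400/170)]),'p6.png')
N=P-[0,0,.0845]
print('nose wrist',proj(w,N),'axis at -50',proj(w,P-[0,0,.0645]),[proj(w,[.5733,-.2312,h]) for h in(.08,.086,.092)])
E
```

```text
[ 0.57301224 -0.23286842  0.18456363] [-0.34666391 -0.2188525  -0.52220162]
d mm [ 0.  -1.7 -0.2] rot [-0.     -0.0001 -0.0006] t 12.05 [-0.3 -0.2 -0.5]
nose wrist [np.float64(286.4), np.float64(218.5)] axis at -50 [np.float64(286.5), np.float64(227.7)] [[np.float64(283.9), np.float64(210.5)], [np.float64(283.9), np.float64(212.8)], [np.float64(283.9), np.float64(215.1)]]
```

View pics/p6.png

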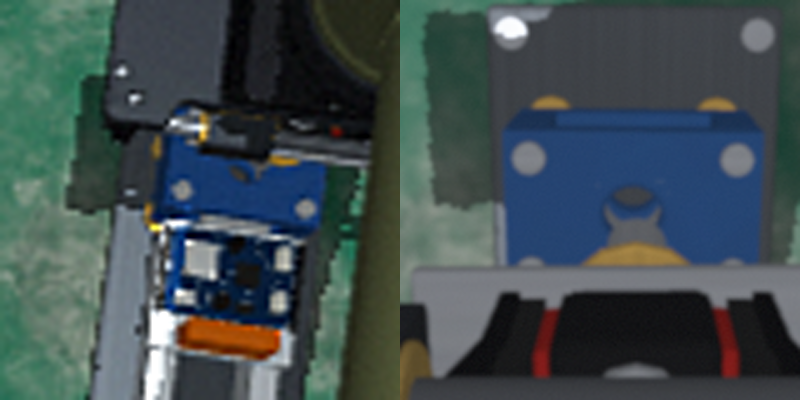

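Wrist half of the picture: the hole centre is near (632,208) and the pin shank's axis is near x = 636, about 1 mm off towards -y. Correcting and feeling down.

drive_tool --moves '[{"x":0.5,"y":-1,"z":2,"rx":0,"ry":0,"rz":0,"fingers":1},{"x":0.5,"y":-1,"z":5,"rx":0,"ry":0,"rz":0,"fingers":1},{"x":0.5,"y":-1,"z":8,"rx":0,"ry":0,"rz":0,"fingers":1},{"x":0.5,"y":-1,"z":11,"rx":0,"ry":0,"rz":0,"fingers":1},{"x":0.5,"y":-1,"z":13,"rx":0,"ry":0,"rz":0,"fingers":1},{"x":0.5,"y":-1,"z":15,"rx":0,"ry":0,"rz":0,"fingers":1}]'

```text
time_s: 12.9
tool_pos: [0.5735, -0.232, 0.1694]
tool_rot: [180.0, -0.0, -8.4]
force: [-0.5, 0.1, -1.8]
grip_width: 0.0354
grasp_force: 25.0
```

drive_tool --moves '[{"x":0,"y":0,"z":2,"rx":0,"ry":0,"rz":0,"fingers":1},{"x":0,"y":0,"z":4,"rx":0,"ry":0,"rz":0,"fingers":1}]'

```text
time_s: 13.15
tool_pos: [0.5736, -0.232, 0.1654]
tool_rot: [180.0, -0.0, -8.4]
force: [0.0, -0.1, -2.3]
grip_width: 0.0357
grasp_force: 25.0
```

drive_tool --moves '[{"x":0,"y":0,"z":2,"rx":0,"ry":0,"rz":0,"fingers":1},{"x":0,"y":0,"z":4,"rx":0,"ry":0,"rz":0,"fingers":1}]'

```text
time_s: 13.4
tool_pos: [0.5735, -0.232, 0.1614]
tool_rot: [180.0, -0.0, -8.4]
force: [0.2, 0.1, -2.1]
grip_width: 0.0357
grasp_force: 25.0
```

drive_tool --moves '[{"x":0,"y":0,"z":2,"rx":0,"ry":0,"rz":0,"fingers":1},{"x":0,"y":0,"z":4,"rx":0,"ry":0,"rz":0,"fingers":1}]'

```text
time_s: 13.65
tool_pos: [0.5735, -0.232, 0.1574]
tool_rot: [180.0, -0.0, -8.4]
force: [0.2, 0.2, -2.0]
grip_width: 0.0355
grasp_force: 25.0
```

drive_tool --moves '[{"x":0,"y":0,"z":2,"rx":0,"ry":0,"rz":0,"fingers":1},{"x":0,"y":0,"z":4,"rx":0,"ry":0,"rz":0,"fingers":1}]'

```text
time_s: 13.9
tool_pos: [0.5735, -0.2319, 0.1534]
tool_rot: [180.0, 0.0, -8.4]
force: [-0.2, -0.2, -2.5]
grip_width: 0.0356
grasp_force: 25.0
```

drive_tool --moves '[{"x":0,"y":0,"z":2,"rx":0,"ry":0,"rz":0,"fingers":1},{"x":0,"y":0,"z":4,"rx":0,"ry":0,"rz":0,"fingers":1}]'

```text
time_s: 14.15
tool_pos: [0.5736, -0.232, 0.1494]
tool_rot: [180.0, -0.0, -8.4]
force: [0.2, -0.1, -2.4]
grip_width: 0.0359
grasp_force: 25.0
```

drive_tool --moves '[{"x":0,"y":0,"z":2,"rx":0,"ry":0,"rz":0,"fingers":1},{"x":0,"y":0,"z":4,"rx":0,"ry":0,"rz":0,"fingers":1}]'

```text
time_s: 14.4
tool_pos: [0.5735, -0.232, 0.1454]
tool_rot: [180.0, -0.0, -8.4]
force: [0.9, 0.2, -1.3]
grip_width: 0.0358
grasp_force: 25.0
```

drive_tool --moves '[{"x":0,"y":0,"z":2,"rx":0,"ry":0,"rz":0,"fingers":1},{"x":0,"y":0,"z":4,"rx":0,"ry":0,"rz":0,"fingers":1},{"x":0,"y":0,"z":6,"rx":0,"ry":0,"rz":0,"fingers":1}]'

```text
time_s: 14.78
tool_pos: [0.5735, -0.232, 0.1394]
tool_rot: [180.0, -0.0, -8.4]
force: [-0.3, -1.2, -2.1]
grip_width: 0.0359
grasp_force: 25.0
```

drive_tool --moves '[{"x":0,"y":0,"z":2,"rx":0,"ry":0,"rz":0,"fingers":1},{"x":0,"y":0,"z":4,"rx":0,"ry":0,"rz":0,"fingers":1},{"x":0,"y":0,"z":6,"rx":0,"ry":0,"rz":0,"fingers":1}]'

```text
time_s: 15.15
tool_pos: [0.5735, -0.232, 0.1334]
tool_rot: [180.0, 0.0, -8.4]
force: [-0.0, -0.4, -1.5]
grip_width: 0.0354
grasp_force: 25.0
```

drive_tool --moves '[{"x":0,"y":0,"z":2,"rx":0,"ry":0,"rz":0,"fingers":1},{"x":0,"y":0,"z":4,"rx":0,"ry":0,"rz":0,"fingers":1},{"x":0,"y":0,"z":6,"rx":0,"ry":0,"rz":0,"fingers":1}]'

```text
time_s: 15.52
tool_pos: [0.5736, -0.232, 0.1275]
tool_rot: [180.0, -0.0, -8.4]
force: [0.2, -0.2, -1.5]
grip_width: 0.0355
grasp_force: 25.0
```

drive_tool --moves '[{"x":0,"y":0,"z":2,"rx":0,"ry":0,"rz":0,"fingers":1},{"x":0,"y":0,"z":4,"rx":0,"ry":0,"rz":0,"fingers":1},{"x":0,"y":0,"z":6,"rx":0,"ry":0,"rz":0,"fingers":1}]'

```text
time_s: 15.9
tool_pos: [0.5735, -0.232, 0.1214]
tool_rot: [180.0, -0.0, -8.4]
force: [0.5, -0.1, -1.9]
grip_width: 0.0356
grasp_force: 25.0
```

drive_tool --moves '[{"x":0,"y":0,"z":1.5,"rx":0,"ry":0,"rz":0,"fingers":1},{"x":0,"y":0,"z":3,"rx":0,"ry":0,"rz":0,"fingers":1}]'

```text
time_s: 16.15
tool_pos: [0.5736, -0.232, 0.1185]
tool_rot: [180.0, -0.0, -8.4]
force: [0.6, -0.4, -1.5]
grip_width: 0.0355
grasp_force: 25.0
```

drive_tool --moves '[{"x":0,"y":0,"z":1,"rx":0,"ry":0,"rz":0,"fingers":1},{"x":0,"y":0,"z":2,"rx":0,"ry":0,"rz":0,"fingers":1}]'

```text
time_s: 16.4
tool_pos: [0.5736, -0.232, 0.1165]
tool_rot: [180.0, -0.0, -8.4]
force: [0.4, 0.3, -1.6]
grip_width: 0.0356
grasp_force: 25.0
```

drive_tool --moves '[{"x":0,"y":0,"z":1,"rx":0,"ry":0,"rz":0,"fingers":1},{"x":0,"y":0,"z":1,"rx":0,"ry":0,"rz":0,"fingers":1}]'

```text
time_s: 16.65
tool_pos: [0.5735, -0.232, 0.1155]
tool_rot: [180.0, 0.0, -8.4]
force: [0.6, 0.8, -1.7]
grip_width: 0.0356
grasp_force: 25.0
```

drive_tool --moves '[{"x":0,"y":0,"z":1,"rx":0,"ry":0,"rz":0,"fingers":1},{"x":0,"y":0,"z":2,"rx":0,"ry":0,"rz":0,"fingers":1}]'

```text
time_s: 16.9
tool_pos: [0.5735, -0.232, 0.1135]
tool_rot: [180.0, -0.0, -8.4]
force: [0.3, 1.0, -2.9]
grip_width: 0.0356
grasp_force: 25.0
```

drive_tool --moves '[{"x":0,"y":0,"z":1,"rx":0,"ry":0,"rz":0,"fingers":1},{"x":0,"y":0,"z":2,"rx":0,"ry":0,"rz":0,"fingers":1}]'

```text
time_s: 17.15
tool_pos: [0.5735, -0.232, 0.1114]
tool_rot: [180.0, 0.0, -8.4]
force: [0.3, 0.7, -1.4]
grip_width: 0.0356
grasp_force: 25.0
```

drive_tool --moves '[{"x":0,"y":0,"z":1,"rx":0,"ry":0,"rz":0,"fingers":1},{"x":0,"y":0,"z":1,"rx":0,"ry":0,"rz":0,"fingers":1}]'

```text
time_s: 17.4
tool_pos: [0.5735, -0.2319, 0.1104]
tool_rot: [180.0, 0.0, -8.4]
force: [1.2, 0.9, -0.8]
grip_width: 0.0354
grasp_force: 25.0
```

drive_tool --moves '[{"x":0,"y":0,"z":1,"rx":0,"ry":0,"rz":0,"fingers":1},{"x":0,"y":0,"z":1,"rx":0,"ry":0,"rz":0,"fingers":1}]'

```text
time_s: 17.65
tool_pos: [0.5735, -0.232, 0.1094]
tool_rot: [180.0, 0.0, -8.4]
force: [-0.5, 0.2, -2.2]
grip_width: 0.0355
grasp_force: 25.0
```

drive_tool --moves '[{"x":0,"y":0,"z":1,"rx":0,"ry":0,"rz":0,"fingers":1},{"x":0,"y":0,"z":1,"rx":0,"ry":0,"rz":0,"fingers":1}]'

```text
time_s: 17.9
tool_pos: [0.5734, -0.232, 0.1084]
tool_rot: [180.0, 0.0, -8.4]
force: [-0.0, 0.8, -1.8]
grip_width: 0.0357
grasp_force: 25.0
```

drive_tool --moves '[{"x":0,"y":0,"z":1,"rx":0,"ry":0,"rz":0,"fingers":1},{"x":0,"y":0,"z":1,"rx":0,"ry":0,"rz":0,"fingers":1}]'

```text
time_s: 18.15
tool_pos: [0.5734, -0.232, 0.1074]
tool_rot: [180.0, 0.0, -8.4]
force: [-0.0, -0.3, -1.3]
grip_width: 0.0357
grasp_force: 25.0
```

drive_tool --moves '[{"x":0,"y":0,"z":1,"rx":0,"ry":0,"rz":0,"fingers":1},{"x":0,"y":0,"z":1,"rx":0,"ry":0,"rz":0,"fingers":1}]'

```text
time_s: 18.4
tool_pos: [0.5735, -0.232, 0.1064]
tool_rot: [180.0, 0.0, -8.4]
force: [0.8, 0.7, -2.2]
grip_width: 0.0355
grasp_force: 25.0
```

drive_tool --moves '[{"x":0,"y":0,"z":1,"rx":0,"ry":0,"rz":0,"fingers":1},{"x":0,"y":0,"z":1,"rx":0,"ry":0,"rz":0,"fingers":1}]'

```text
time_s: 18.65
tool_pos: [0.5736, -0.232, 0.106]
tool_rot: [180.0, -0.0, -8.4]
force: [-1.2, 0.4, 2.1]
grip_width: 0.0358
grasp_force: 25.0
```

drive_tool --moves '[{"x":0,"y":0,"z":1,"rx":0,"ry":0,"rz":0,"fingers":1},{"x":0,"y":0,"z":1,"rx":0,"ry":0,"rz":0,"fingers":1}]'

```text
time_s: 18.9
tool_pos: [0.5736, -0.232, 0.1049]
tool_rot: [180.0, -0.0, -8.4]
force: [-1.3, 0.2, 3.6]
grip_width: 0.036
grasp_force: 25.0
```

Collar contact is at TCP z ≈ 0.106, so the mouth is at ≈ 0.082. Compressing.

drive_tool --moves '[{"x":0,"y":0,"z":1,"rx":0,"ry":0,"rz":0,"fingers":1},{"x":0,"y":0,"z":2,"rx":0,"ry":0,"rz":0,"fingers":1}]'

```text
time_s: 19.15
tool_pos: [0.5737, -0.232, 0.103]
tool_rot: [180.0, -0.0, -8.4]
force: [-1.4, 1.3, 6.5]
grip_width: 0.0354
grasp_force: 25.0
```

drive_tool --moves '[{"x":0,"y":0,"z":1,"rx":0,"ry":0,"rz":0,"fingers":1},{"x":0,"y":0,"z":1,"rx":0,"ry":0,"rz":0,"fingers":1}]'

```text
time_s: 19.4
tool_pos: [0.5737, -0.232, 0.1023]
tool_rot: [180.0, -0.0, -8.4]
force: [-3.6, 0.7, 7.7]
grip_width: 0.0355
grasp_force: 25.0
```

drive_tool --moves '[{"x":0,"y":0,"z":0.7,"rx":0,"ry":0,"rz":0,"fingers":1},{"x":0,"y":0,"z":0.7,"rx":0,"ry":0,"rz":0,"fingers":1}]'

```text
time_s: 19.65
tool_pos: [0.5737, -0.232, 0.1018]
tool_rot: [180.0, -0.0, -8.4]
force: [-3.0, 1.1, 8.3]
grip_width: 0.0356
grasp_force: 25.0
```

drive_tool --moves '[{"x":0,"y":0,"z":0.8,"rx":0,"ry":0,"rz":0,"fingers":1},{"x":0,"y":0,"z":0.8,"rx":0,"ry":0,"rz":0,"fingers":1}]'

```text
time_s: 19.9
tool_pos: [0.5737, -0.232, 0.1011]
tool_rot: [180.0, -0.0, -8.4]
force: [-4.9, 2.0, 8.3]
grip_width: 0.0355
grasp_force: 25.0
```

drive_tool --moves '[{"x":0,"y":0,"z":0.8,"rx":0,"ry":0,"rz":0,"fingers":1},{"x":0,"y":0,"z":0.8,"rx":0,"ry":0,"rz":0,"fingers":1}]'

```text
time_s: 20.15
tool_pos: [0.5737, -0.2321, 0.1006]
tool_rot: [180.0, -0.0, -8.4]
force: [-4.3, 1.7, 8.8]
grip_width: 0.0353
grasp_force: 25.0
```

drive_tool --moves '[{"x":0,"y":0,"z":0.7,"rx":0,"ry":0,"rz":0,"fingers":1},{"x":0,"y":0,"z":0.7,"rx":0,"ry":0,"rz":0,"fingers":1}]'

```text
time_s: 20.4
tool_pos: [0.5737, -0.232, 0.1005]
tool_rot: [180.0, -0.0, -8.4]
force: [-5.4, 2.6, 12.8]
grip_width: 0.0352
grasp_force: 25.0
```

drive_tool --moves '[{"x":0,"y":0,"z":0.7,"rx":0,"ry":0,"rz":0,"fingers":1},{"x":0,"y":0,"z":0.7,"rx":0,"ry":0,"rz":0,"fingers":1}]'

```text
time_s: 20.65
tool_pos: [0.5738, -0.2321, 0.1005]
tool_rot: [179.9, -0.0, -8.4]
force: [-5.8, 1.8, 15.1]
grip_width: 0.0354
grasp_force: 25.0
```

Solid now at 15 N. The tips are still ~1.5 mm above the flange, so I ease the grip to let the fingers slip down onto it before letting the buttons out.

drive_tool --moves '[{"x":-0.4,"y":0,"z":0,"rx":0,"ry":0,"rz":0,"fingers":1},{"x":-0.4,"y":0,"z":0,"rx":0,"ry":0,"rz":0,"fingers":1},{"x":-0.4,"y":0,"z":0,"rx":0,"ry":0,"rz":0,"fingers":1}]' --force 10

```text
time_s: 21.02
tool_pos: [0.5739, -0.2321, 0.1001]
tool_rot: [179.9, -0.1, -8.4]
force: [-4.7, 1.4, 13.2]
grip_width: 0.0357
grasp_force: 10.0
```

drive_tool --moves '[{"x":0,"y":0,"z":0.5,"rx":0,"ry":0,"rz":0,"fingers":1},{"x":0,"y":0,"z":0.5,"rx":0,"ry":0,"rz":0,"fingers":1}]'

```text
time_s: 21.28
tool_pos: [0.5741, -0.2321, 0.0996]
tool_rot: [179.9, -0.1, -8.4]
force: [-3.5, 1.7, 13.2]
grip_width: 0.0361
grasp_force: 10.0
```

drive_tool --moves '[{"x":0,"y":0,"z":0.5,"rx":0,"ry":0,"rz":0,"fingers":1},{"x":0,"y":0,"z":0.5,"rx":0,"ry":0,"rz":0,"fingers":1}]'

```text
time_s: 21.52
tool_pos: [0.5742, -0.2321, 0.0995]
tool_rot: [179.9, -0.1, -8.4]
force: [-5.0, 1.4, 14.1]
grip_width: 0.0358
grasp_force: 10.5
```

drive_tool --moves '[{"x":0,"y":0,"z":0.5,"rx":0,"ry":0,"rz":0,"fingers":1},{"x":0,"y":0,"z":0.5,"rx":0,"ry":0,"rz":0,"fingers":1}]'

```text
time_s: 21.78
tool_pos: [0.5742, -0.2321, 0.0995]
tool_rot: [179.9, -0.1, -8.4]
force: [-5.4, 1.8, 17.0]
grip_width: 0.0361
grasp_force: 11.8
```

drive_tool --moves '[{"x":0,"y":0,"z":0.5,"rx":0,"ry":0,"rz":0,"fingers":1},{"x":0,"y":0,"z":0.5,"rx":0,"ry":0,"rz":0,"fingers":1}]'

```text
time_s: 22.02
tool_pos: [0.5742, -0.2321, 0.0994]
tool_rot: [179.9, -0.1, -8.4]
force: [-6.8, 3.3, 19.2]
grip_width: 0.0357
grasp_force: 12.7
```

Tips are on the flange: z has stalled and force is rising to 19 N. Opening just past the buttons while still pressing.

drive_tool --moves '[{"x":0,"y":0,"z":-0.3,"rx":0,"ry":0,"rz":0,"fingers":0.1},{"x":0,"y":0,"z":-0.3,"rx":0,"ry":0,"rz":0,"fingers":0},{"x":0,"y":0,"z":-0.3,"rx":0,"ry":0,"rz":0,"fingers":-0.1},{"x":0,"y":0,"z":-0.3,"rx":0,"ry":0,"rz":0,"fingers":-0.2},{"x":0,"y":0,"z":-0.3,"rx":0,"ry":0,"rz":0,"fingers":-0.2}]'

```text
time_s: 22.65
tool_pos: [0.575, -0.2341, 0.0994]
tool_rot: [179.8, -0.3, -8.5]
force: [-3.0, -2.0, 13.4]
grip_width: 0.0513
grasp_force: 7.2
```

drive_tool --moves '[{"x":0,"y":0,"z":-1.5,"rx":0,"ry":0,"rz":0,"fingers":-0.2},{"x":0,"y":0,"z":-4,"rx":0,"ry":0,"rz":0,"fingers":-0.4},{"x":0,"y":0,"z":-5,"rx":0,"ry":0,"rz":0,"fingers":-0.7},{"x":0,"y":0,"z":-5,"rx":0,"ry":0,"rz":0,"fingers":-0.7}]'

```text
time_s: 23.15
tool_pos: [0.5739, -0.2315, 0.1016]
tool_rot: [-180.0, -0.1, -8.4]
force: [0.4, 0.0, 5.8]
grip_width: 0.0708
grasp_force: 2.8
```

drive_tool --moves '[{"x":0,"y":0,"z":-20,"rx":0,"ry":0,"rz":0,"fingers":-0.7},{"x":0,"y":0,"z":-50,"rx":0,"ry":0,"rz":0,"fingers":-0.7},{"x":0,"y":0,"z":-90,"rx":0,"ry":0,"rz":0,"fingers":-0.7},{"x":-30,"y":0,"z":-110,"rx":0,"ry":0,"rz":0,"fingers":-0.7},{"x":-30,"y":-50,"z":-110,"rx":0,"ry":0,"rz":0,"fingers":-0.7},{"x":-30,"y":-110,"z":-110,"rx":0,"ry":0,"rz":0,"fingers":-0.7},{"x":-30,"y":-160,"z":-110,"rx":0,"ry":0,"rz":0,"fingers":-0.7},{"x":-30,"y":-160,"z":-110,"rx":0,"ry":0,"rz":0,"fingers":-0.7},{"x":-30,"y":-160,"z":-110,"rx":0,"ry":0,"rz":0,"fingers":-0.7}]'

```text
time_s: 24.28
tool_pos: [0.5667, -0.0698, 0.2114]
tool_rot: [179.9, 0.0, -8.4]
force: [-1.1, -0.4, -0.9]
grip_width: 0.0741
grasp_force: 0.0
```

```bash
python3 - <<'E'
from h import *
o=sensors.get_obs();print(o['tool_pos'],o['force'],o['time_s'])
t=cam('top');s=cam('side')
f=lambda x,s:cv2.resize(x,None,fx=s,fy=s,interpolation=cv2.INTER_CUBIC)
save(np.hstack([f(t['image'][160:250,320:410],4.4),f(s['image'][130:210,225:305],4.95)]),'p7.png')
# flange/head-top predictions for locked (origin .0816+.0055) vs free (.0916)
for k,zo in(('locked',.0866),('free',.0916)):
    for n,c in(('top',t),('side',s)): print(k,n,proj(c,F(.045,0,zo+.034)),proj(c,F(.045,.045,zo+.005)),proj(c,F(.045,-.045,zo+.005)))
E
```

```text
[ 0.56671981 -0.0698258   0.21135338] [-1.07547139 -0.38796107 -0.8656433 ] 24.275
locked top [np.float64(372.0), np.float64(179.4)] [np.float64(351.6), np.float64(179.4)] [np.float64(387.8), np.float64(184.4)]
locked side [np.float64(259.8), np.float64(158.6)] [np.float64(257.0), np.float64(174.1)] [np.float64(262.6), np.float64(158.2)]
free top [np.float64(372.4), np.float64(179.0)] [np.float64(351.9), np.float64(178.9)] [np.float64(388.3), np.float64(184.0)]
free side [np.float64(259.8), np.float64(157.4)] [np.float64(257.0), np.float64(172.9)] [np.float64(262.6), np.float64(157.0)]
```

View pics/p7.png

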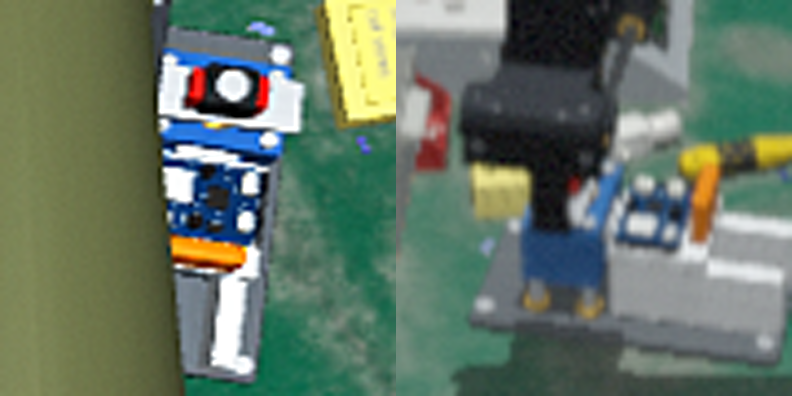

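The pin sits square on the block and the carriage is home. But 5.8 N at z = 0.1016 during lift-off leaves the lock in doubt, so I'll probe the flange height: locked means contact below about 0.101, free about 0.107.

drive_tool --moves '[{"x":0,"y":50,"z":0,"rx":0,"ry":0,"rz":0,"fingers":-0.3},{"x":0,"y":110,"z":0,"rx":0,"ry":0,"rz":0,"fingers":-0.3},{"x":15,"y":160,"z":0,"rx":0,"ry":0,"rz":0,"fingers":-0.3},{"x":30,"y":160,"z":0,"rx":0,"ry":0,"rz":0,"fingers":-0.3},{"x":30,"y":160,"z":20,"rx":0,"ry":0,"rz":0,"fingers":-0.3},{"x":30,"y":160,"z":50,"rx":0,"ry":0,"rz":0,"fingers":-0.3},{"x":30,"y":160,"z":80,"rx":0,"ry":0,"rz":0,"fingers":-0.3},{"x":30,"y":160,"z":98,"rx":0,"ry":0,"rz":0,"fingers":-0.3},{"x":30,"y":160,"z":98,"rx":0,"ry":0,"rz":0,"fingers":-0.3},{"x":30,"y":160,"z":98,"rx":0,"ry":0,"rz":0,"fingers":-0.3}]'

```text
time_s: 25.62
tool_pos: [0.5738, -0.2317, 0.1141]
tool_rot: [180.0, -0.1, -8.4]
force: [0.4, -0.5, -0.3]
grip_width: 0.0565
grasp_force: 0.0
```

drive_tool --moves '[{"x":0,"y":0,"z":1.5,"rx":0,"ry":0,"rz":0,"fingers":-0.3},{"x":0,"y":0,"z":3,"rx":0,"ry":0,"rz":0,"fingers":-0.3},{"x":0,"y":0,"z":3,"rx":0,"ry":0,"rz":0,"fingers":-0.3}]'

```text
time_s: 26.0
tool_pos: [0.5732, -0.232, 0.1104]
tool_rot: [180.0, -0.0, -8.4]
force: [-0.0, -0.2, -0.8]
grip_width: 0.0567
grasp_force: 0.0
```

drive_tool --moves '[{"x":0,"y":0,"z":1,"rx":0,"ry":0,"rz":0,"fingers":-0.3},{"x":0,"y":0,"z":2,"rx":0,"ry":0,"rz":0,"fingers":-0.3},{"x":0,"y":0,"z":2,"rx":0,"ry":0,"rz":0,"fingers":-0.3}]'

```text
time_s: 26.38
tool_pos: [0.573, -0.2319, 0.108]
tool_rot: [-180.0, 0.0, -8.4]
force: [0.4, -0.3, 0.1]
grip_width: 0.0565
grasp_force: 0.0
```

drive_tool --moves '[{"x":0,"y":0,"z":1,"rx":0,"ry":0,"rz":0,"fingers":-0.3},{"x":0,"y":0,"z":1,"rx":0,"ry":0,"rz":0,"fingers":-0.3}]'

```text
time_s: 26.62
tool_pos: [0.5731, -0.2319, 0.107]
tool_rot: [180.0, 0.0, -8.4]
force: [-0.0, -0.1, 0.1]
grip_width: 0.0565
grasp_force: 0.0
```

drive_tool --moves '[{"x":0,"y":0,"z":1,"rx":0,"ry":0,"rz":0,"fingers":-0.3},{"x":0,"y":0,"z":1,"rx":0,"ry":0,"rz":0,"fingers":-0.3}]'

```text
time_s: 26.88
tool_pos: [0.5731, -0.2319, 0.1061]
tool_rot: [180.0, 0.0, -8.4]
force: [0.1, -0.6, -0.2]
grip_width: 0.0567
grasp_force: 0.0
```

drive_tool --moves '[{"x":0,"y":0,"z":1,"rx":0,"ry":0,"rz":0,"fingers":-0.3},{"x":0,"y":0,"z":1,"rx":0,"ry":0,"rz":0,"fingers":-0.3}]'

```text
time_s: 27.12
tool_pos: [0.5731, -0.2319, 0.1051]
tool_rot: [180.0, 0.0, -8.4]
force: [0.0, -0.5, -0.3]
grip_width: 0.0566
grasp_force: 0.0
```

drive_tool --moves '[{"x":0,"y":0,"z":1,"rx":0,"ry":0,"rz":0,"fingers":-0.3},{"x":0,"y":0,"z":2,"rx":0,"ry":0,"rz":0,"fingers":-0.3},{"x":0,"y":0,"z":2,"rx":0,"ry":0,"rz":0,"fingers":-0.3}]'

```text
time_s: 27.5
tool_pos: [0.5731, -0.2319, 0.103]
tool_rot: [180.0, 0.0, -8.4]
force: [-0.2, -0.3, -0.6]
grip_width: 0.0563
grasp_force: 0.0
```

drive_tool --moves '[{"x":0,"y":0,"z":0.7,"rx":0,"ry":0,"rz":0,"fingers":-0.3},{"x":0,"y":0,"z":1.4,"rx":0,"ry":0,"rz":0,"fingers":-0.3},{"x":0,"y":0,"z":1.4,"rx":0,"ry":0,"rz":0,"fingers":-0.3}]'

```text
time_s: 27.88
tool_pos: [0.5731, -0.2319, 0.1018]
tool_rot: [180.0, -0.0, -8.4]
force: [-0.3, -0.7, -0.2]
grip_width: 0.0563
grasp_force: 0.2
```

No contact down to 0.1018, where a free collar would hold the flange about 3 mm higher. The pin is held down, so it is locked. Withdrawing.

drive_tool --moves '[{"x":0,"y":0,"z":-10,"rx":0,"ry":0,"rz":0,"fingers":-0.5},{"x":0,"y":0,"z":-40,"rx":0,"ry":0,"rz":0,"fingers":-0.5},{"x":0,"y":0,"z":-80,"rx":0,"ry":0,"rz":0,"fingers":-0.5},{"x":0,"y":0,"z":-110,"rx":0,"ry":0,"rz":0,"fingers":-0.5},{"x":0,"y":0,"z":-120,"rx":0,"ry":0,"rz":0,"fingers":-0.5},{"x":0,"y":0,"z":-120,"rx":0,"ry":0,"rz":0,"fingers":-0.5},{"x":0,"y":0,"z":-120,"rx":0,"ry":0,"rz":0,"fingers":-0.5}]'

```text
time_s: 28.75
tool_pos: [0.5723, -0.2317, 0.2201]
tool_rot: [-180.0, 0.1, -8.4]
force: [-0.2, 0.0, 0.7]
grip_width: 0.0655
grasp_force: 0.0
```

```bash
python3 -c "
from h import *
o=sensors.get_obs();print(o['tool_pos'],o['force'],o['time_s']);print(workorder.sign_off())"
```

```text
[ 0.57231273 -0.2317283   0.22011059] [-0.1596004   0.03145646  0.70347234] 28.75
the job is handed in; nothing more can be done
None
```

The job is handed in at 28.75 s: the carriage is home and the pin is pressed in and locked, judged by a probe that found no flange where an unlocked pin's would sit; the highest wrist force I read was about 21 N, and nothing else appeared disturbed.

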